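# Cover the clean bearings and hold the parts pen open

### The arm

A 6-joint arm with a two-finger parallel gripper is mounted at the origin on the work surface. World frame = base frame: x ahead of the robot, y to its left, z up, the work surface at z = 0. Lengths are in m, angles in rad, forces in N, time in s.
With the tool pointing down it reaches from about 0.35 to 0.975 m from the base axis. Payload 4.9 kg.
Tool frame: the origin (TCP) lies at the very end of the fingers, on their centre line; the grasp point (between the pads) lies 19 mm behind it; x points along the fingers, y is the direction in which the jaws open and shut, and the axes are right-handed (so a half turn about x gives the same grasp; the last joint's range is limited). The gripper opens to 85 mm and grips with 20 to 120 N. Pads are 22 mm wide; open, the fingers measure 114 mm over their backs; the gripper's body (76 mm by 85 mm) begins 54 mm behind the grasp point. The pads swing forward as they close: fully open they stand 13 mm farther back than shut.
Start: joints at [1.04, 0.053, 1.613, -0, 1.476, -0.119], TCP at [0.25, 0.573, 0.231] pointing down, gripper open.
Joint ranges: [-3.01, 3.01], [-1.01, 2.22], [0.06, 2.58], [-1.02, 4.17], [0.09, 2.62], [-3.14, 3.14]. Speed limits (rad/s): [2.57, 2.57, 3.14, 3.14, 3.14, 3.14].

### API

Orientations are given as a rotation vector (axis times angle).
In Python, from station import ctrl, get_image, calibration, finish_job, search_frame, cut_out, mark_of gives the robot as it stands. The module is installed in compiled form; this text tells all that it offers.
- The arm moves only by the tool arm_command, never from a script. Its argument "plan" is a list that holds one entry, the list of rows, each a list of 7 numbers: the shift along the tool's x, y, z in m, then the turn, a rotation vector about the tool's x, y, z in degrees, then the finger opening in m, from 0 to 0.0854. A call has 1 to 20 rows; each row shifts and turns the pose as measured when the row begins, along the tool's axes as they then stand; what a row does not reach is not made up. A row lasts 1/12 s, in which the tool goes at most 41.7 mm and 7.16 degrees, less where a joint would pass 70% of its speed; a pose out of reach is approached as far as the arm can. A call with a gripper value outside its range is refused whole. The fingers move at their own pace and stop on an object; "squeeze" is the grip in N (left out, the last holds). Time passes only in rows, so rows that do not move let the fingers close. It gives the time, the measured TCP pose, the force and the opening at its end, in the units of the state.
- ctrl.get_obs(): the state, without advancing time (a new reading comes with each control period).
- get_image(name): name is "side" or "top"; returns the picture (400x640x3 uint8, red, green, blue); there is no depth.
- calibration(name): a dict with "fx", "fy", "cx", "cy" (pixels), "k1" (the pictures are not rectified: a ray, as slopes to the right and down, at radius r is drawn at 1 + k1 r^2 times it, then the intrinsics apply), "cam_to_world" (4x4, takes a point from camera to world coordinates). Camera axes: x right, y down, z forward; pixel columns grow to the right and rows downward; lengths in m; the calibration is good to about 2 mm. A picture is of the moment at which its call begins. calibration takes no time and is no camera call.
- finish_job(): hands the job in, once; it reports no verdict.
Trained networks look in the newest picture that a camera, given by its name, has taken for a name from the list of things; names that differ only in an ending like _2 or _b are one class to them, and where a whole thing is asked for, a point or a joint stands for the part that bears it (a point fixed in the world has none). Each returns a list of dicts, best first, with "conf" (0 to 1); they miss things now and then, are a little off and sometimes report something else, mostly with a low value. They report only what shows in the picture. A call takes as long as a camera call. They do not tell look-alikes from the thing itself.
- search_frame(camera, thing): "at" ([x, y, z] in m, in the coordinates of the camera as it stood for that picture, good to about 4 mm: the middle of the surface that is visible of it).
- cut_out(camera, thing): "mask" (400x640 bool, what is visible of it).
- mark_of(camera, thing): "at" ([x, y, z] in m, in the coordinates of the camera as it stood for that picture, good to about 4 mm: a listed point, or the origin of a listed thing).
The state is a dict: "t": time; "q": joint angles; "dq": joint speeds; "effort": joint torques, N m; "tool_pos": TCP position; "tool_rot": TCP orientation; "contact_force": force on the tool from outside, world axes, zero at the start; "wrist_torque": the same for the moment, N m; "opening": finger opening in m.
Only numpy, scipy, OpenCV 4.12 (cv2) and the standard library are available. Lean on these libraries where they do the work, as an engineer would, in place of code of your own. Each camera call takes 0.05 s, during which the arm holds its last target. There are 200 camera calls.

### The job

Before the dirty-parts pen is opened, keep grit off the clean bearings: set the loose knobbed cover onto the larger pot so that it sits fully down and level, lowering it rather than dropping it. Then take the sagging barrel bolt with the upright knob on top of the pen's gate, lift its thick nose over the bent-up lip of the keeper while drawing it back clear of the keeper, swing the gate ajar towards the robot until its free edge is about a hand's width (100 mm) from where it stood shut, and finish while holding it still there, because its spring shuts it when let go. Keep the cover seated, leave the other parts where they are, and do not knock any over.

Things in the scene. Friction and masses are not known exactly. Their poses are not given: they have to be found in the camera images.
- pot: The larger of two open aluminium pots, standing loose on the bench: 94 mm across, 70 mm tall, wall 4 mm (mouth 86 mm inside), small bearings in it, about 0.5 kg. Origin: centre of its underside, z up.
- pot_rim (a point): Centre of the larger pot's mouth, at rim height (70 mm above its underside).
- cover: Loose round aluminium cover lying right way up on the bench: a disc 100 mm across and 4 mm thick, under it a locating spigot 76 mm across and 8 mm deep, on top an upright steel knob 22 mm across and 28 mm tall; 40 mm tall in all, about 0.16 kg. Origin: centre of the spigot's underside, z up. Seated on the pot, the disc rests on the rim and the origin is 8 mm below pot_rim, on the pot's axis.
- cover_knob (a point): Centre of the top of the cover's knob, 40 mm above the cover's origin.
- pen: Low grey steel mesh pen for greasy parts, fixed to the bench, 370 mm wide, 280 mm deep, posts 165 mm tall, open on top. Origin: at bench height under the middle of its front; x runs into the pen, away from the robot, y to its left along the shut gate. The gate fills its front: hinge at y = -155 mm, latch post with the keeper at y = +170 mm.
- gate_hinge (a point): Point on the gate's vertical hinge axis, at the height of the gate's top (165 mm). The gate's top rail is 30 mm thick, its underside 60 mm above the bench.
- gate_edge (a point): Top of the gate's free edge, 285 mm from the hinge axis, 165 mm above the bench.
- gate: The swinging mesh gate with the bolt it carries. Origin on the hinge axis at bench height; its y axis runs from the hinge to the free edge, z up.
- gate_swing (a joint): Gate angle in rad, 0 shut, growing as the free edge swings towards the robot (anticlockwise seen from above) to at most 1.2. A spring closes it with about 0.9 N m, some 5 N at the drawn bolt's knob. 0.35 rad puts the free edge 100 mm from shut.
- bolt_draw (a joint): How far the bolt is drawn back along the gate towards the hinge, in m: 0 fully in, 0.055 fully drawn. The nose is clear of the keeper from 0.028. Stays where left (1.5 N friction, damped); moves with the gate.
- bolt_lift (a joint): How far the whole bolt is lifted in its tall worn guides, in m: 0 sagging (it drops by its own weight, about 3 N), at most 0.016. The nose passes over the keeper's lip from 0.0065; 0.011 passes well clear.
- bolt: Steel bolt along the gate's top rail: round bar 14 mm thick, 214 mm long; collar nose 28 mm across, 12 mm thick at its end; upright round knob 18 mm across, its top 62 mm above the bar's axis. Only lifts and slides, never turns or tilts. Origin: on the bar's axis under the knob (183 mm above the bench when sagging), y along the bar to the nose, z up.
- bolt_knob (a point): Centre of the top of the bolt's knob, 245 mm above the bench when sagging; with the bolt in it is 235 mm from the hinge axis. Pinch it from above over its upper 30 mm: the two bolt guides on the rail reach 213 mm above the bench, 40 mm from the knob (bolt in) towards the nose and 110 mm towards the hinge.
- keeper_lip (a point): Middle of the top of the keeper's bent-up lip, 175 mm above the bench. The keeper is an open-topped steel trough on the latch post with cheeks 42 mm tall; the sagging nose sits behind the lip, its underside 6 mm below the lip's top.
- small_pot: The smaller open aluminium pot, empty, 66 mm across, 60 mm tall; a bystander. Origin: centre of its underside.
- pulley: Belt pulley lying flat, 104 mm across, 30 mm tall; a bystander. Origin: centre of its underside.
- oil_filter: Black oil filter can with a pale lid, standing upright, 72 mm across, 95 mm tall; a bystander. Origin: centre of its underside.
- bearing: Steel bearing ring lying flat, 60 mm across, 16 mm tall; a bystander. Origin: centre of its underside.
- spark_plug: Spark plug lying down, 70 mm long, 20 mm thick; a bystander. Origin: under its threaded end.
Things that resemble listed ones, but are neither listed nor needed, are in the scene too. Leave any blue look-alike of the cover alone. What is shaped like the pot but purple is not meant.

How it is judged:
By the outcome, as a careful person would: the job done as asked, in the order asked, and still so for the second after the job is handed in, while the arm keeps its last pose, push and grip.
It also fails if it takes over 45 s, if anything falls off the work surface, if the arm or the gripper's body presses on something with over 40 N, if the wrist force passes 120 N, or if a joint passes its speed limit or range.

## Working session

There is one attempt and no reset: what is moved stays moved. The work goes in short steps, Python scripts to look and compute and a tool call to move; the robot and the scene stay as the last step left them, time stands still between calls to the robot, and variables do not carry over. Pictures are saved under pics/ and viewed, about 8 in all and at most 12, crops included, and the job is handed in when it is done.

Besides the shell and the picture viewer there is one more tool, called after ">>>" as a command line: name --argument value ..., lists and objects as JSON in quotes. arm_command: Moves the arm, as the interface text tells. Its arguments: {"type":"object","properties":{"plan":{"type":"array","items":{"type":"array","items":{"type":"array","items":{"type":"number"}}}},"squeeze":{"type":"number"}},"required":["plan"]}

```bash
mkdir -p pics
cat > h.py <<'E'
import numpy as np, cv2
from scipy.spatial.transform import Rotation as R
from station import *
def w(cam,p):
    T=np.array(calibration(cam)["cam_to_world"]);return T[:3,:3]@np.array(p)+T[:3,3]
def px(cam,P):
    c=calibration(cam);T=np.array(c["cam_to_world"]);p=T[:3,:3].T@(np.array(P)-T[:3,3]);s=p[:2]/p[2];s=s*(1+c["k1"]*(s@s));return np.array([c["fx"]*s[0]+c["cx"],c["fy"]*s[1]+c["cy"]])
def save(cam,name,crop=None,sc=1):
    im=get_image(cam)[:,:,::-1]
    if crop: a,b,c,d=crop;im=im[b:d,a:c]
    cv2.imwrite("pics/"+name,cv2.resize(im,None,fx=sc,fy=sc,interpolation=cv2.INTER_CUBIC))
def marks(cam,names,n=3):
    for t in names:
        print(cam,t,[(np.round(w(cam,d["at"]),3).tolist(),round(float(d["conf"]),2),np.round(px(cam,w(cam,d["at"]))).tolist()) for d in mark_of(cam,t)[:n]])
E
python3 - <<'E'
from h import *
ims=[get_image(c)[:,:,::-1] for c in("side","top")]
cv2.imwrite("pics/a.png",cv2.resize(np.vstack(ims),None,fx=.75,fy=.75,interpolation=cv2.INTER_AREA)) if 0 else [cv2.imwrite(f"pics/a{i}.png",m) for i,m in enumerate(ims)]
for c in("side","top"):
    marks(c,["pot_rim","cover_knob","gate_hinge","gate_edge","bolt_knob","keeper_lip","pen"])
    print(np.round(calibration(c)["cam_to_world"],3).tolist())
o=ctrl.get_obs();print(o["t"],o["tool_pos"],R.from_rotvec(o["tool_rot"]).as_matrix().round(3).tolist(),o["opening"])
E
```

```text
side pot_rim [([0.422, 0.143, 0.065], 0.77, [278.0, 208.0]), ([0.299, 0.287, 0.067], 0.62, [227.0, 195.0])]
side cover_knob [([0.603, 0.295, 0.04], 0.78, [307.0, 175.0]), ([0.59, 0.448, 0.041], 0.7, [287.0, 157.0]), ([0.732, 0.398, 0.041], 0.6, [323.0, 154.0])]
side gate_hinge [([0.611, -0.354, 0.165], 0.98, [434.0, 266.0]), ([0.619, -0.126, 0.179], 0.31, [379.0, 207.0])]
side gate_edge [([0.621, -0.068, 0.163], 0.77, [368.0, 200.0])]
side bolt_knob [([0.618, -0.121, 0.25], 0.82, [380.0, 185.0])]
side keeper_lip [([0.62, -0.048, 0.171], 0.83, [364.0, 194.0]), ([0.622, -0.124, 0.182], 0.52, [380.0, 205.0]), ([0.617, -0.121, 0.25], 0.52, [380.0, 185.0])]
side pen [([0.619, -0.199, 0.001], 0.74, [390.0, 268.0])]
[[0.873, -0.296, 0.387, 0.095], [-0.487, -0.517, 0.704, -0.764], [-0.008, -0.803, -0.596, 0.84], [0.0, 0.0, 0.0, 1.0]]
top pot_rim [([0.303, 0.282, 0.067], 0.76, [236.0, 278.0]), ([0.427, 0.14, 0.069], 0.64, [285.0, 236.0]), ([0.425, -0.223, -0.0], 0.25, [406.0, 237.0])]
top cover_knob [([0.741, 0.405, 0.039], 0.78, [199.0, 131.0]), ([0.607, 0.294, 0.037], 0.72, [235.0, 176.0]), ([0.623, -0.042, 0.174], 0.63, [350.0, 165.0])]
top gate_hinge [([0.615, -0.356, 0.17], 0.72, [464.0, 168.0]), ([0.381, -0.049, 0.006], 0.62, [349.0, 251.0])]
top gate_edge [([0.619, -0.07, 0.164], 0.82, [360.0, 167.0])]
top bolt_knob [([0.615, -0.12, 0.243], 0.84, [381.0, 164.0])]
top keeper_lip [([0.62, -0.038, 0.173], 0.86, [348.0, 166.0]), ([0.62, -0.127, 0.246], 0.48, [384.0, 163.0])]
top pen [([0.619, -0.2, 0.002], 0.97, [398.0, 173.0]), ([0.622, -0.125, 0.184], 0.54, [380.0, 165.0])]
[[0.003, -0.998, 0.064, 0.443], [-1.0, -0.003, 0.002, 0.037], [-0.002, -0.064, -0.998, 1.586], [0.0, 0.0, 0.0, 1.0]]
0.8 [0.25014659 0.57275607 0.23131872] [[0.0, 0.4, 0.916], [0.0, 0.916, -0.4], [-1.0, 0.0, 0.0]] 0.08522345406464901
```

View pics/a0.png

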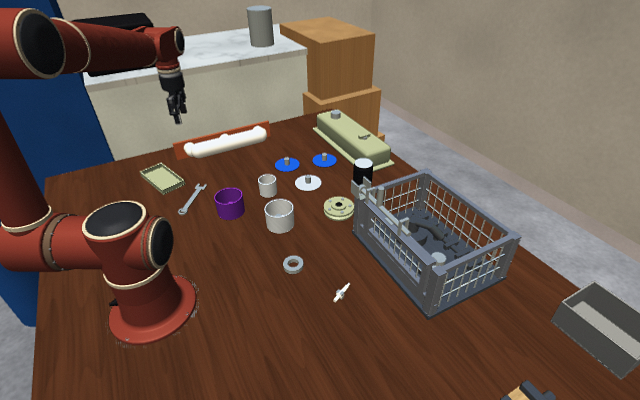

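View pics/a1.png

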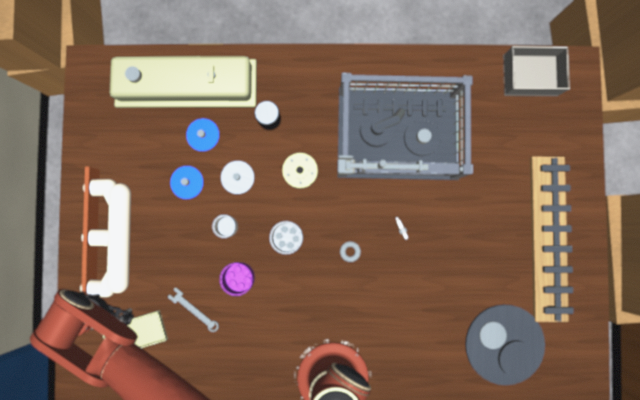

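Side view: the grey-white cover is at (308,183), with blue look-alikes at (287,163) and (324,159). The larger pot is at (279,215) and the purple pot is ruled out. The bolt knob is at (380,185). The networks agree with both pictures. I'll refine the round things with masks.

Run:
```python
from h import *
def ray(cam,u,v,z):
    c=calibration(cam);T=np.array(c["cam_to_world"])
    K=np.array([[c["fx"],0,c["cx"]],[0,c["fy"],c["cy"]],[0,0,1.]]);p=cv2.undistortPoints(np.array([[[u,v]]],float),K,np.array([c["k1"],0,0,0.]))[0,0]
    d=T[:3,:3]@np.array([p[0],p[1],1]);return T[:3,3]+d*(z-T[2,3])/d[2]
get_image("side");get_image("top")
for cam in("top","side"):
  for t,z in(("cover",.012),("pot",.07)):
    for d in cut_out(cam,t)[:4]:
      m=d["mask"].astype(np.uint8);c=max(cv2.findContours(m,0,1)[0],key=len);mm=cv2.minEnclosingCircle(c);v,u=np.nonzero(m)
      print(cam,t,round(d["conf"],2),np.round(mm,1) if 0 else mm,ray(cam,u.mean(),v.mean(),z).round(4))
marks("top",["cover_knob","cover","pot_rim","pot","bolt_knob","bolt","small_pot","pulley"],2);marks("side",["cover","pot","bolt","gate","bolt_knob","small_pot"],2)
```

```text
top cover 0.93 ((237.2786865234375, 178.01638793945312), 16.246028900146484) [0.6032 0.2931 0.012 ]
top cover 0.77 ((186.2432403564453, 182.3783721923828), 16.649492263793945) [0.5883 0.4478 0.012 ]
top pot 0.88 ((285.5097351074219, 236.84683227539062), 16.23093605041504) [0.4249 0.1396 0.07  ]
top pot 0.6 ((237.0, 277.5), 17.614013671875) [0.305  0.2795 0.07  ]
top pot 0.27 ((403.0, 166.0), 59.135536193847656) [ 0.6271 -0.2066  0.07  ]
side cover 0.87 ((307.5, 182.5), 12.747649192810059) [0.6015 0.2876 0.012 ]
side cover 0.72 ((324.0, 160.0), 12.041694641113281) [0.7337 0.3967 0.012 ]
side cover 0.66 ((287.0, 165.5), 12.093486785888672) [0.5848 0.4401 0.012 ]
side pot 0.64 ((229.11289978027344, 202.88710021972656), 17.047277450561523) [0.2911 0.2389 0.07  ]
side pot 0.59 ((279.4090881347656, 215.93182373046875), 17.50047492980957) [0.4073 0.0986 0.07  ]
top cover_knob [([0.737, 0.402, 0.04], 0.81, [200.0, 133.0]), ([0.59, 0.45, 0.041], 0.77, [183.0, 181.0])]
top cover [([0.732, 0.403, 0.003], 0.87, [202.0, 136.0]), ([0.605, 0.289, -0.004], 0.79, [239.0, 177.0])]
top pot_rim [([0.428
[... 320 characters left out ...]
[([0.453, 0.324, 0.0], 0.92, [227.0, 227.0]), ([0.606, 0.291, -0.003], 0.25, [239.0, 177.0])]
top pulley [([0.623, 0.1, 0.002], 0.9, [300.0, 172.0]), ([0.623, -0.123, 0.182], 0.34, [380.0, 165.0])]
side cover [([0.734, 0.4, -0.001], 0.83, [324.0, 162.0]), ([0.607, 0.295, -0.002], 0.7, [308.0, 184.0])]
side pot [([0.298, 0.286, -0.001], 0.76, [230.0, 211.0]), ([0.424, 0.14, 0.003], 0.59, [280.0, 223.0])]
side bolt [([0.623, -0.123, 0.182], 0.89, [380.0, 205.0])]
side gate [([0.618, -0.071, 0.164], 0.21, [368.0, 201.0])]
side bolt_knob [([0.615, -0.121, 0.247], 0.94, [379.0, 186.0]), ([0.455, 0.322, -0.001], 0.46, [268.0, 192.0])]
side small_pot [([0.452, 0.325, -0.002], 0.96, [267.0, 192.0])]
```

>>> arm_command --plan '[[[0.005, -0.0088, 0.0336, 0, 0, 0, 0.05], [0.005, -0.0088, 0.0336, 0, 0, 0, 0.05], [0.005, -0.0088, 0.0336, 0, 0, 0, 0.05], [0.005, -0.0088, 0.0336, 0, 0, 0, 0.05], [0.005, -0.0088, 0.0336, 0, 0, 0, 0.05], [0.005, -0.0088, 0.0336, 0, 0, 0, 0.05], [0.005, -0.0088, 0.0336, 0, 0, 0, 0.05], [0.005, -0.0088, 0.0336, 0, 0, 0, 0.05], [0.005, -0.0088, 0.0336, 0, 0, 0, 0.05], [0.005, -0.0088, 0.0336, 0, 0, 0, 0.05], [0.005, -0.0088, 0.0336, 0, 0, 0, 0.05], [0.005, -0.0088, 0.0336, 0, 0, 0, 0.05], [0.005, -0.0088, 0.0336, 0, 0, 0, 0.05], [0, 0, 0, 0, 0, 0, 0.05]]]'

```text
t: 2.97
tool_pos: [0.6205, 0.284, 0.1648]
tool_rot: [0.322, 1.545, -0.312]
contact_force: [-0.2, -0.2, -0.1]
opening: 0.0499
```

```bash
cat >> h.py <<'E'
def to(P,ang=None):
    "shift and turn in tool axes to reach world P with the tool straight down, jaw axis at ang deg"
    o=ctrl.get_obs();M=R.from_rotvec(o["tool_rot"]);m=M.as_matrix()
    a=np.degrees(np.arctan2(m[1,1],m[0,1])) if ang is None else ang
    y=np.array([np.cos(np.radians(a)),np.sin(np.radians(a)),0]);x=np.array([0,0,-1.])
    T=np.stack([x,y,np.cross(x,y)],1)
    print("t",round(o["t"],2),"pos",np.round(o["tool_pos"],4),"jaw",round(a,1),"shift",np.round(m.T@(np.array(P)-o["tool_pos"]),4),"turn",np.round(np.degrees((M.inv()*R.from_matrix(T)).as_rotvec()),2),"F",np.round(o["contact_force"],1),"op",round(o["opening"],4),"q6",round(o["q"][5],2))
E
python3 - <<'E'
from h import *
save("side","b.png",(210,110,410,260),4)
marks("side",["cover_knob"])
to((.605,.293,.06))
E
```

```text
side cover_knob [([0.604, 0.29, 0.038], 0.74, [308.0, 176.0]), ([0.587, 0.447, 0.043], 0.67, [286.0, 157.0]), ([0.731, 0.398, 0.038], 0.6, [323.0, 155.0])]
t 3.07 pos [0.6176 0.2873 0.1656] jaw 67.0 shift [ 0.1056 -0.0005 -0.0137] turn [ 0.   -0.05 -0.47] F [-0.1  0.3  0.7] op 0.0498 q6 -0.85
```

View pics/b.png

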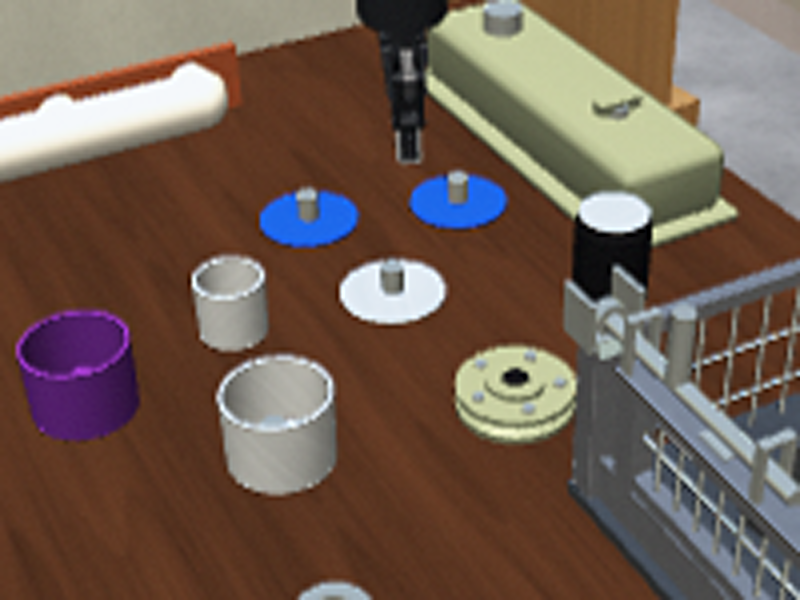

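The gripper hangs over the white cover, whose knob is at crop (392,270) and is unobstructed. I'll descend on it.

>>> arm_command --plan '[[[0.015, 0, -0.002, 0, 0, 0, 0.05], [0.015, 0, -0.002, 0, 0, 0, 0.05], [0.015, 0, -0.002, 0, 0, 0, 0.05], [0.015, 0, -0.002, 0, 0, 0, 0.05], [0.015, 0, -0.002, 0, 0, 0, 0.05], [0.015, 0, -0.0015, 0, 0, 0, 0.05], [0.015, 0, -0.0015, 0, 0, 0, 0.05], [0.012, 0, -0.001, 0, 0, 0, 0.05], [0.01, 0, 0, 0, 0, 0, 0.05], [0.007, 0, 0, 0, 0, 0, 0.05], [0, 0, 0, 0, 0, 0, 0.05]]]'

```text
t: 3.98
tool_pos: [0.5917, 0.3063, 0.0209]
tool_rot: [0.309, 1.551, -0.293]
contact_force: [-0.5, 0.5, 0.3]
opening: 0.0498
```

Run:
```python
from h import *
to((.605,.292,.018))
```

```text
t 3.98 pos [0.5917 0.3063 0.0209] jaw 68.0 shift [ 0.0028 -0.0083  0.0177] turn [ 0.   -0.19 -0.55] F [-0.5  0.5  0.3] op 0.0498 q6 -0.83
```

>>> arm_command --plan '[[[0, -0.005, 0, 0, 0, 0, 0.05], [0, -0.003, 0.004, 0, 0, 0, 0.05], [0, 0, 0.005, 0, 0, 0, 0.05], [0, 0, 0.005, 0, 0, 0, 0.05], [0, 0, 0.002, 0, 0, 0, 0.05], [0, 0, 0, 0, 0, 0, 0.05], [0, 0, 0, 0, 0, 0, 0.05]]]'

```text
t: 4.57
tool_pos: [0.6083, 0.2918, 0.025]
tool_rot: [0.312, 1.544, -0.291]
contact_force: [0.4, -1.2, 0.7]
opening: 0.0506
```

Run:
```python
from h import *
to((.605,.292,.019))
```

```text
t 4.57 pos [0.6083 0.2918 0.025 ] jaw 68.0 shift [ 0.006  -0.0012 -0.0031] turn [-0.    0.14 -0.82] F [ 0.4 -1.2  0.7] op 0.0506 q6 -0.86
```

>>> arm_command --plan '[[[0.003, -0.001, -0.002, 0, 0, -0.5, 0.05], [0.002, 0, -0.001, 0, 0, -0.3, 0.05], [0, 0, 0, 0, 0, 0, 0.05], [0, 0, 0, 0, 0, 0, 0.035], [0, 0, 0, 0, 0, 0, 0.025], [0, 0, 0, 0, 0, 0, 0.015], [0, 0, 0, 0, 0, 0, 0.01], [0, 0, 0, 0, 0, 0, 0.01], [0, 0, 0, 0, 0, 0, 0.01]]]' --squeeze 50

```text
t: 5.32
tool_pos: [0.6051, 0.2925, 0.0201]
tool_rot: [0.3, 1.546, -0.302]
contact_force: [-0.1, -0.2, -0.1]
opening: 0.0199
```

Run:
```python
from h import *
to((.425,.140,.15))
```

```text
t 5.32 pos [0.6051 0.2925 0.0201] jaw 68.0 shift [-0.1302 -0.209  -0.1094] turn [0.   0.2  0.03] F [-0.1 -0.2 -0.1] op 0.0199 q6 -0.84
```

>>> arm_command --plan '[[[-0.005, 0, 0, 0, 0, 0, 0.01], [-0.012, 0, 0, 0, 0, 0, 0.01], [-0.02, 0, 0, 0, 0, 0, 0.01], [-0.025, 0, 0, 0, 0, 0, 0.01], [-0.025, 0, 0, 0, 0, 0, 0.01], [-0.025, -0.01, -0.005, 0, 0, 0, 0.01], [-0.015, -0.02, -0.01, 0, 0, 0, 0.01], [-0.005, -0.025, -0.013, 0, 0, 0, 0.01], [0, -0.025, -0.013, 0, 0, 0, 0.01], [0, -0.025, -0.013, 0, 0, 0, 0.01], [0, -0.025, -0.013, 0, 0, 0, 0.01], [0, -0.025, -0.013, 0, 0, 0, 0.01], [0, -0.02, -0.012, 0, 0, 0, 0.01], [0, -0.015, -0.008, 0, 0, 0, 0.01], [0, -0.01, -0.005, 0, 0, 0, 0.01], [0, 0, 0, 0, 0, 0, 0.01], [0, 0, 0, 0, 0, 0, 0.01]]]'

```text
t: 6.73
tool_pos: [0.4216, 0.1405, 0.1667]
tool_rot: [0.3, 1.545, -0.301]
contact_force: [-0.3, -0.0, -2.0]
opening: 0.0199
```

Run:
```python
from h import *
to((.425,.140,.15))
save("side","c.png",(210,130,370,250),4);save("top","d.png",(210,130,370,280),4)
for c in("side","top"): marks(c,["cover","cover_knob","pot","pot_rim"],3)
```

```text
t 6.73 pos [0.4216 0.1405 0.1667] jaw 68.1 shift [0.0167 0.0008 0.0033] turn [-0.    0.3  -0.02] F [-0.3 -0.  -2. ] op 0.0199 q6 -1.03
side cover [([0.423, 0.142, 0.146], 0.91, [276.0, 188.0]), ([0.735, 0.401, -0.0], 0.7, [324.0, 162.0]), ([0.59, 0.449, 0.002], 0.56, [287.0, 166.0])]
side cover_knob [([0.42, 0.142, 0.188], 0.74, [274.0, 177.0]), ([0.73, 0.4, 0.037], 0.66, [323.0, 155.0]), ([0.587, 0.446, 0.038], 0.58, [286.0, 158.0])]
side pot [([0.297, 0.286, 0.002], 0.84, [230.0, 210.0]), ([0.42, 0.144, -0.001], 0.62, [279.0, 223.0])]
side pot_rim [([0.297, 0.282, 0.067], 0.98, [227.0, 196.0]), ([0.423, 0.145, 0.068], 0.96, [278.0, 207.0])]
top cover [([0.736, 0.401, 0.0], 0.87, [203.0, 135.0]), ([0.59, 0.449, 0.002], 0.67, [187.0, 182.0])]
top cover_knob [([0.739, 0.401, 0.04], 0.79, [201.0, 132.0]), ([0.587, 0.452, 0.04], 0.74, [183.0, 182.0])]
top pot [([0.301, 0.283, -0.003], 0.89, [240.0, 277.0])]
top pot_rim [([0.301, 0.283, 0.071], 0.65, [236.0, 279.0])]
```

View pics/c.png

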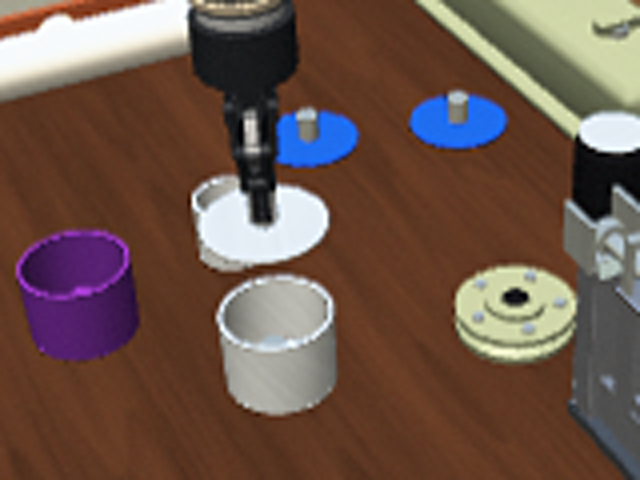

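The cover is held level and centred above the pot, at crop (263,225) over pot mouth (277,310). I'll lower it to just above the mouth and check.

>>> arm_command --plan '[[[0.005, 0, 0.002, 0, 0, 0, 0.01], [0.012, 0, 0, 0, 0, 0, 0.01], [0.014, 0, 0, 0, 0, 0, 0.01], [0.012, 0, 0, 0, 0, 0, 0.01], [0.01, 0, 0, 0, 0, 0, 0.01], [0.006, 0, 0, 0, 0, 0, 0.01], [0, 0, 0, 0, 0, 0, 0.01], [0, 0, 0, 0, 0, 0, 0.01]]]'

```text
t: 7.9
tool_pos: [0.4233, 0.1397, 0.0995]
tool_rot: [0.298, 1.549, -0.302]
contact_force: [0.1, 1.2, -2.1]
opening: 0.0202
```

Run:
```python
from h import *
to((.424,.140,.082))
save("side","e.png",(220,150,340,250),6)
for c in("side",): marks(c,["cover","pot","pot_rim","cover_knob"],3)
```

```text
t 7.9 pos [0.4233 0.1397 0.0995] jaw 68.1 shift [0.0175 0.0005 0.0005] turn [0.   0.06 0.13] F [ 0.1  1.2 -2.1] op 0.0202 q6 -1.03
side cover [([0.422, 0.142, 0.077], 0.83, [278.0, 205.0]), ([0.735, 0.401, -0.003], 0.77, [324.0, 163.0]), ([0.587, 0.445, -0.0], 0.43, [287.0, 167.0])]
side pot [([0.424, 0.14, 0.0], 0.98, [280.0, 223.0]), ([0.297, 0.282, -0.002], 0.69, [230.0, 212.0])]
side pot_rim [([0.42, 0.143, 0.069], 0.69, [277.0, 207.0]), ([0.3, 0.283, 0.067], 0.57, [228.0, 196.0])]
side cover_knob [([0.422, 0.138, 0.115], 0.92, [277.0, 196.0]), ([0.589, 0.446, 0.038], 0.71, [287.0, 158.0]), ([0.731, 0.4, 0.038], 0.51, [323.0, 154.0])]
```

View pics/e.png

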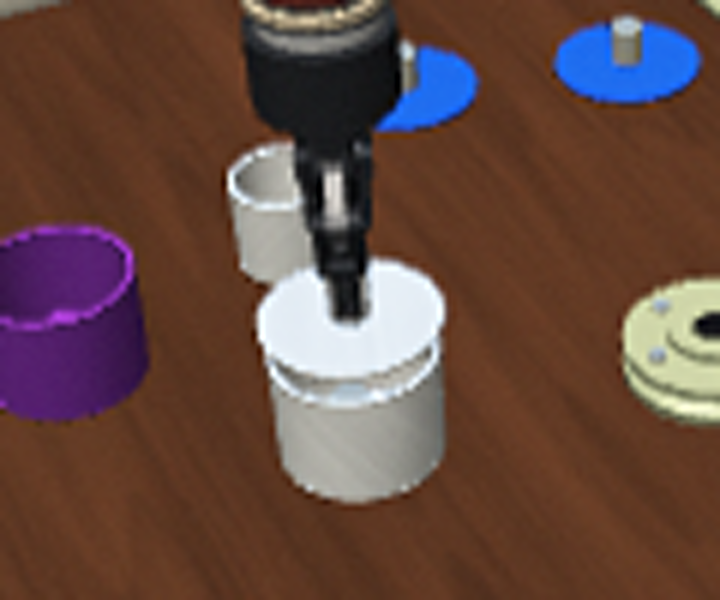

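The disc centre is at crop column 351 and the pot axis at about 354, within 2 mm. I'll lower slowly with a small nudge.

>>> arm_command --plan '[[[0.003, 0, 0.0015, 0, 0, 0, 0.01], [0.004, 0, 0, 0, 0, 0, 0.01], [0.003, 0, 0, 0, 0, 0, 0.01], [0.003, 0, 0, 0, 0, 0, 0.01], [0.002, 0, 0, 0, 0, 0, 0.01], [0.001, 0, 0, 0, 0, 0, 0.01]]]'

```text
t: 8.65
tool_pos: [0.4291, 0.14, 0.0887]
tool_rot: [0.301, 1.54, -0.298]
contact_force: [-2.6, -0.4, 8.1]
opening: 0.02
```

Run:
```python
from h import *
to((.424,.140,.082))
```

```text
t 8.65 pos [0.4291 0.14   0.0887] jaw 68.1 shift [ 0.0066 -0.0019 -0.0048] turn [-0.    0.55 -0.2 ] F [-2.6 -0.4  8.1] op 0.02 q6 -1.04
```

>>> arm_command --plan '[[[-0.005, 0, 0, 0, 0, 0, 0.01], [-0.002, 0, -0.002, 0, 0, 0, 0.01], [0, 0, -0.001, 0, 0, 0, 0.01], [0, 0, 0, 0, 0, 0, 0.01], [0, 0, 0, 0, 0, 0, 0.01]]]'

```text
t: 9.07
tool_pos: [0.4259, 0.1413, 0.0958]
tool_rot: [0.3, 1.54, -0.298]
contact_force: [0.1, -0.1, -2.9]
opening: 0.0203
```

Run:
```python
from h import *
to((.4245,.140,.082))
save("side","f.png",(220,150,340,250),6)
for i in range(2):
  marks("side",["cover","pot","pot_rim","cover_knob"],1);get_image("side")
```

```text
t 9.07 pos [0.4259 0.1413 0.0958] jaw 68.1 shift [ 0.0138 -0.0018 -0.001 ] turn [-0.    0.56 -0.2 ] F [ 0.1 -0.1 -2.9] op 0.0203 q6 -1.03
side cover [([0.427, 0.142, 0.074], 0.81, [279.0, 205.0])]
side pot [([0.421, 0.138, -0.001], 0.57, [280.0, 224.0])]
side pot_rim [([0.298, 0.284, 0.069], 0.86, [227.0, 195.0])]
side cover_knob [([0.424, 0.142, 0.115], 0.6, [277.0, 195.0])]
side cover [([0.427, 0.144, 0.074], 0.74, [279.0, 205.0])]
side pot [([0.422, 0.142, 0.003], 0.6, [280.0, 223.0])]
side pot_rim [([0.298, 0.282, 0.068], 0.69, [227.0, 196.0])]
side cover_knob [([0.591, 0.446, 0.041], 0.64, [287.0, 158.0])]
```

View pics/f.png

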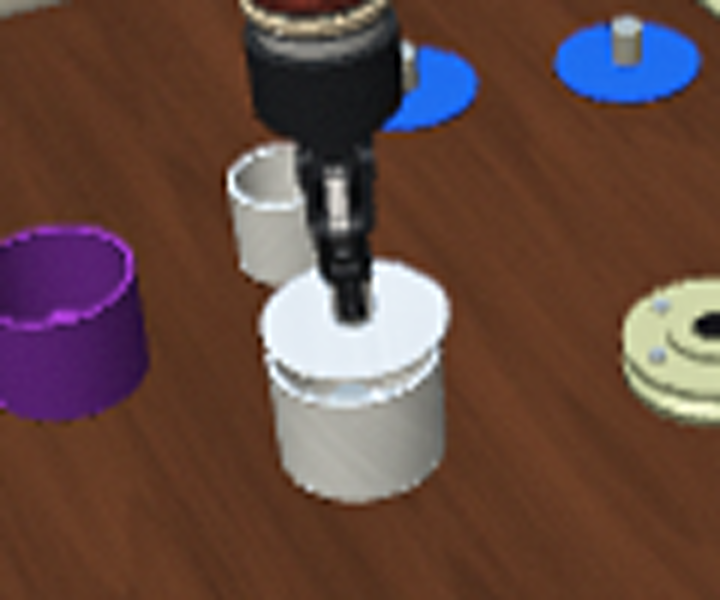

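Run:
```python
from h import *
def fit(u,v,z):
    from scipy.optimize import fsolve
    return fsolve(lambda p:px("side",(p[0],p[1],z))-np.array([u,v]),[.42,.14])
print("disc",fit(279.2-.4,203.5-.4,.0875),"rim",fit(279.1-.4,208.2-.4,.07))
# silhouettes from predicted geometry, to compare with pictures
a=np.linspace(0,2*np.pi,90)
def ell(x,y,z,r):
    q=np.array([px("side",(x+r*np.cos(t),y+r*np.sin(t),z)) for t in a]);return q.min(0).round(1),q.max(0).round(1)
print("rim model",ell(.424,.14,.07,.047),"disc model",ell(.426,.1415,.0875,.05))
im=cv2.imread("pics/a0.png")[:,:,::-1].astype(int)
print(im[190:240,279].sum(1).tolist()); print(im[208,255:305].sum(1).tolist())
```

```text
disc [0.42437642 0.13714869] rim [0.42198917 0.13594437]
rim model (array([264.1, 198. ]), array([293.4, 216.4])) disc model (array([263. , 192.8]), array([294.4, 212.2]))
[187, 172, 174, 163, 165, 165, 161, 142, 299, 581, 461, 498, 506, 505, 503, 500, 500, 494, 501, 499, 488, 491, 498, 499, 522, 525, 583, 615, 467, 471, 472, 460, 467, 461, 463, 475, 474, 463, 465, 469, 475, 478, 469, 379, 146, 164, 168, 163, 160, 163]
[169, 162, 164, 164, 162, 166, 162, 159, 143, 486, 503, 273, 294, 320, 347, 365, 400, 409, 432, 452, 458, 472, 477, 498, 501, 507, 500, 510, 515, 516, 521, 505, 492, 491, 480, 450, 383, 665, 341, 183, 185, 182, 183, 191, 191, 184, 176, 171, 166, 167]
```

>>> arm_command --plan '[[[0, -0.002, -0.0015, 0, 0.5, 0, 0.01], [0, 0, 0, 0, 0, 0, 0.01], [0, 0, 0, 0, 0, 0, 0.01], [0.003, 0, 0, 0, 0, 0, 0.01], [0, 0, 0, 0, 0, 0, 0.01]]]'

```text
t: 10.03
tool_pos: [0.4239, 0.1397, 0.0929]
tool_rot: [0.303, 1.549, -0.297]
contact_force: [0.5, -0.1, -3.0]
opening: 0.02
```

Run:
```python
from h import *
to((.4237,.1402,.082))
```

```text
t 10.03 pos [0.4239 0.1397 0.0929] jaw 68.1 shift [ 0.0109  0.0003 -0.0004] turn [-0.    0.03 -0.21] F [ 0.5 -0.1 -3. ] op 0.02 q6 -1.04
```

>>> arm_command --plan '[[[0.003, 0, 0, 0, 0, 0, 0.01], [0.002, 0, 0, 0, 0, 0, 0.01], [0.002, 0, 0, 0, 0, 0, 0.01], [0.001, 0, 0, 0, 0, 0, 0.01]]]'

```text
t: 10.37
tool_pos: [0.4239, 0.1398, 0.0839]
tool_rot: [0.303, 1.549, -0.297]
contact_force: [-0.5, -0.1, -1.9]
opening: 0.0203
```

Run:
```python
from h import *
to((.4237,.1402,.082))
```

```text
t 10.37 pos [0.4239 0.1398 0.0839] jaw 68.1 shift [ 0.0019  0.0003 -0.0004] turn [-0.    0.03 -0.21] F [-0.5 -0.1 -1.9] op 0.0203 q6 -1.04
```

It is inside without contact. I'll lower the last bit until it is seated.

>>> arm_command --plan '[[[0.0015, 0, 0, 0, 0, 0, 0.01], [0.001, 0, 0, 0, 0, 0, 0.01], [0.001, 0, 0, 0, 0, 0, 0.01], [0, 0, 0, 0, 0, 0, 0.01]]]'

```text
t: 10.7
tool_pos: [0.4242, 0.1399, 0.0824]
tool_rot: [0.302, 1.55, -0.297]
contact_force: [0.1, -0.3, -3.1]
opening: 0.0201
```

Run:
```python
from h import *
to((.4237,.1402,.082))
```

```text
t 10.7 pos [0.4242 0.1399 0.0824] jaw 68.1 shift [ 0.0004  0.0001 -0.0005] turn [ 0.   -0.05 -0.15] F [ 0.1 -0.3 -3.1] op 0.0201 q6 -1.04
```

>>> arm_command --plan '[[[0.0015, 0, 0, 0, 0, 0, 0.01], [0.0015, 0, 0, 0, 0, 0, 0.01], [0, 0, 0, 0, 0, 0, 0.01]]]'

```text
t: 10.95
tool_pos: [0.425, 0.1402, 0.0825]
tool_rot: [0.301, 1.55, -0.297]
contact_force: [-0.1, 0.6, -1.6]
opening: 0.02
```

Run:
```python
from h import *
to((.4237,.1402,.082))
```

```text
t 10.95 pos [0.425  0.1402 0.0825] jaw 68.1 shift [ 0.0005 -0.0004 -0.0012] turn [ 0.   -0.05 -0.14] F [-0.1  0.6 -1.6] op 0.02 q6 -1.04
```

>>> arm_command --plan '[[[0.003, 0, -0.001, 0, 0, 0, 0.01], [0.002, 0, 0, 0, 0, 0, 0.01]]]'

```text
t: 11.12
tool_pos: [0.4257, 0.1404, 0.0821]
tool_rot: [0.3, 1.549, -0.298]
contact_force: [-10.5, -2.4, 14.5]
opening: 0.0202
```

Run:
```python
from h import *
to((.4237,.1402,.082))
marks("side",["cover","cover_knob"],1)
```

```text
t 11.12 pos [0.4257 0.1404 0.0821] jaw 68.2 shift [ 0.0001 -0.0009 -0.0018] turn [-0.    0.05 -0.1 ] F [-10.5  -2.4  14.5] op 0.0202 q6 -1.04
side cover [([0.426, 0.142, 0.073], 0.84, [279.0, 206.0])]
side cover_knob [([0.733, 0.4, 0.038], 0.8, [324.0, 154.0])]
```

Run:
```python
from h import *
save("side","g.png",(240,170,320,240),9)
```

```text
(no output)
```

View pics/g.png

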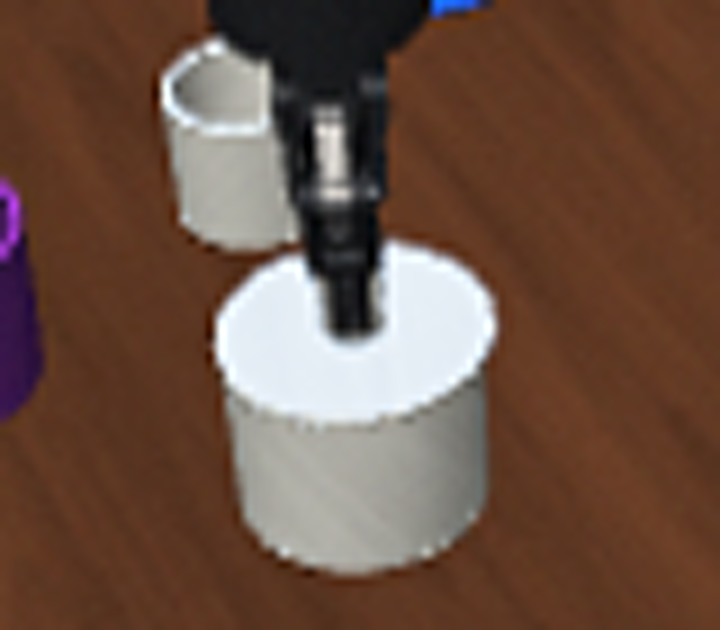

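The disc now closes the mouth: disc spans columns 215–497, pot 230–487, with no gap visible. I'll ease off, release and rise.

>>> arm_command --plan '[[[-0.0005, 0, -0.0005, 0, 0, 0, 0.02], [0, 0, 0, 0, 0, 0, 0.03], [0, 0, 0, 0, 0, 0, 0.045], [0, 0, 0, 0, 0, 0, 0.05], [0, 0, 0, 0, 0, 0, 0.05], [-0.006, 0, 0, 0, 0, 0, 0.05], [-0.015, 0, 0, 0, 0, 0, 0.05], [-0.025, 0, 0, 0, 0, 0, 0.05], [-0.03, 0, 0, 0, 0, 0, 0.05], [-0.03, 0, 0, 0, 0, 0, 0.05], [-0.03, 0, 0, 0, 0, 0, 0.05], [-0.03, 0, 0, 0, 0, 0, 0.05], [-0.025, 0, 0, 0, 0, 0, 0.05], [0, 0, 0, 0, 0, 0, 0.05]]]'

```text
t: 12.43
tool_pos: [0.4229, 0.14, 0.2813]
tool_rot: [0.3, 1.552, -0.299]
contact_force: [1.1, -1.0, 0.6]
opening: 0.0502
```

Run:
```python
from h import *
to((.617,-.120,.29),0)
save("side","h.png",(220,130,420,260),4)
marks("side",["cover","cover_knob","pot","bolt_knob","bolt","keeper_lip"],2)
```

```text
t 12.43 pos [0.4229 0.14   0.2813] jaw 0 shift [-0.0094 -0.169   0.2769] turn [68.15 -0.13  0.07] F [ 1.1 -1.   0.6] op 0.0502 q6 -1.04
side cover [([0.736, 0.402, 0.0], 0.77, [324.0, 162.0]), ([0.427, 0.144, 0.063], 0.67, [279.0, 208.0])]
side cover_knob [([0.424, 0.14, 0.102], 0.89, [278.0, 199.0]), ([0.732, 0.398, 0.041], 0.84, [324.0, 154.0])]
side pot [([0.295, 0.284, -0.003], 0.67, [229.0, 212.0]), ([0.423, 0.141, -0.001], 0.64, [280.0, 223.0])]
side bolt_knob [([0.618, -0.118, 0.247], 0.8, [380.0, 186.0])]
side bolt [([0.622, -0.127, 0.181], 0.67, [381.0, 206.0])]
side keeper_lip [([0.62, -0.042, 0.175], 0.72, [363.0, 192.0]), ([0.423, 0.139, 0.001], 0.45, [280.0, 223.0])]
```

View pics/h.png

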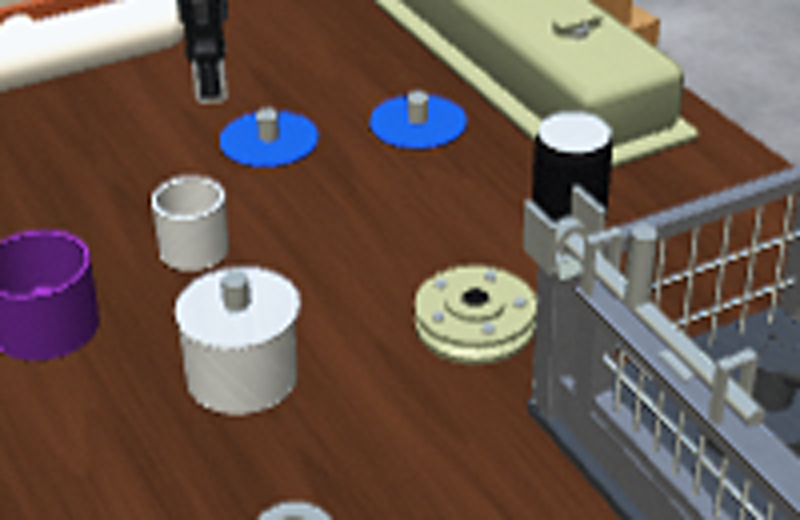

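The cover is seated level on the pot, knob at crop (236,290), and the small pot is untouched. The bolt knob is at crop (644,240). I'll go over to it now, turning the jaws across the gate.

>>> arm_command --plan '[[[-0.002, 0, 0, 6.8, 0, 0, 0.05], [-0.002, 0, 0, 6.8, 0, 0, 0.05], [-0.002, 0, 0, 6.8, 0, 0, 0.05], [-0.002, 0, 0, 6.8, 0, 0, 0.05], [-0.002, 0, 0, 6.8, 0, 0, 0.05], [-0.002, 0, 0, 6.8, 0, 0, 0.05], [-0.002, 0, 0, 6.8, 0, 0, 0.05], [-0.002, 0, 0, 6.8, 0, 0, 0.05], [-0.002, 0, 0, 6.8, 0, 0, 0.05], [-0.002, 0, 0, 6.8, 0, 0, 0.05], [0, 0, 0, 0, 0, 0, 0.05]]]'

```text
t: 13.7
tool_pos: [0.4142, 0.1386, 0.2769]
tool_rot: [1.225, 1.209, -1.287]
contact_force: [-0.1, -0.8, -0.2]
opening: 0.05
```

Run:
```python
from h import *
to((.618,-.120,.30),0)
```

```text
t 13.7 pos [0.4142 0.1386 0.2769] jaw 0 shift [-0.0307  0.2169  0.2468] turn [-3.24  0.37  2.52] F [-0.1 -0.8 -0.2] op 0.05 q6 0.21
```

>>> arm_command --plan '[[[-0.008, 0.012, 0.012, -1.5, 0, 1.2, 0.05], [-0.008, 0.018, 0.02, -1.5, 0, 1.2, 0.05], [-0.006, 0.02, 0.023, 0, 0, 0, 0.05], [-0.006, 0.02, 0.023, 0, 0, 0, 0.05], [-0.002, 0.02, 0.023, 0, 0, 0, 0.05], [0, 0.02, 0.023, 0, 0, 0, 0.05], [0, 0.02, 0.023, 0, 0, 0, 0.05], [0, 0.02, 0.023, 0, 0, 0, 0.05], [0, 0.02, 0.023, 0, 0, 0, 0.05], [0, 0.02, 0.023, 0, 0, 0, 0.05], [0, 0.012, 0.012, 0, 0, 0, 0.05], [0, 0, 0, 0, 0, 0, 0.05], [0, 0, 0, 0, 0, 0, 0.05]]]'

```text
t: 14.78
tool_pos: [0.6237, -0.0974, 0.2889]
tool_rot: [1.163, 1.246, -1.195]
contact_force: [-0.3, 0.9, 0.3]
opening: 0.05
```

Run:
```python
from h import *
to((.618,-.120,.227),0)
marks("side",["bolt_knob","bolt"],1);marks("top",["bolt_knob","bolt"],1)
```

```text
t 14.78 pos [ 0.6237 -0.0974  0.2889] jaw 0 shift [ 0.0621 -0.0052  0.0223] turn [2.57 0.11 1.39] F [-0.3  0.9  0.3] op 0.05 q6 -0.31
side bolt_knob [([0.618, -0.118, 0.247], 0.8, [380.0, 186.0])]
side bolt [([0.622, -0.127, 0.181], 0.67, [381.0, 206.0])]
top bolt_knob [([0.62, -0.123, 0.243], 0.76, [383.0, 163.0])]
top bolt [([0.62, -0.122, 0.186], 0.91, [379.0, 165.0])]
```

>>> arm_command --plan '[[[0, -0.002, 0.008, 1.3, 0, 0.7, 0.05], [0, -0.003, 0.008, 1.3, 0, 0.7, 0.05], [0, 0, 0.007, 0, 0, 0, 0.05], [0, 0, 0, 0, 0, 0, 0.05], [0, 0, 0, 0, 0, 0, 0.05]]]'

```text
t: 15.4
tool_pos: [0.6169, -0.119, 0.2927]
tool_rot: [1.211, 1.2, -1.205]
contact_force: [-0.1, -0.1, -0.3]
opening: 0.0499
```

Run:
```python
from h import *
to((.619,-.121,.220),0)
save("side","i.png",(320,130,440,230),6)
```

```text
t 15.4 pos [ 0.6169 -0.119   0.2927] jaw 0 shift [0.0728 0.0015 0.0018] turn [-0.04  0.2  -0.46] F [-0.1 -0.1 -0.3] op 0.0499 q6 -0.31
```

View pics/i.png

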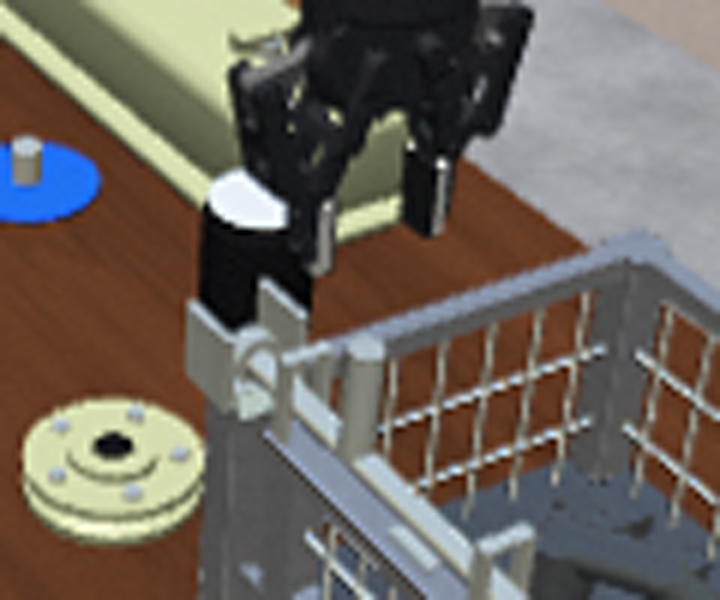

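The jaws straddle the knob, which is at crop (366,350) with the fingers at (320,240) and (430,200) above. I'll descend.

>>> arm_command --plan '[[[0.012, 0.001, 0.001, 0, 0, -0.3, 0.05], [0.012, 0.0005, 0.001, 0, 0, 0, 0.05], [0.012, 0, 0, 0, 0, 0, 0.05], [0.012, 0, 0, 0, 0, 0, 0.05], [0.012, 0, 0, 0, 0, 0, 0.05], [0.006, 0, 0, 0, 0, 0, 0.05], [0, 0, 0, 0, 0, 0, 0.05], [0, 0, 0, 0, 0, 0, 0.05]]]'

```text
t: 16.12
tool_pos: [0.6174, -0.1203, 0.2156]
tool_rot: [1.206, 1.211, -1.212]
contact_force: [0.4, -0.1, 0.5]
opening: 0.0499
```

Run:
```python
from h import *
to((.619,-.121,.220),0)
```

```text
t 16.12 pos [ 0.6174 -0.1203  0.2156] jaw 0 shift [-0.0044  0.0015  0.0007] turn [0.02 0.08 0.21] F [ 0.4 -0.1  0.5] op 0.0499 q6 -0.31
```

>>> arm_command --plan '[[[-0.003, 0.0015, 0.0005, 0, 0, 0, 0.05], [0, 0, 0, 0, 0, 0, 0.035], [0, 0, 0, 0, 0, 0, 0.025], [0, 0, 0, 0, 0, 0, 0.015], [0, 0, 0, 0, 0, 0, 0.008], [0, 0, 0, 0, 0, 0, 0.008], [0, 0, 0, 0, 0, 0, 0.008]]]' --squeeze 60

```text
t: 16.7
tool_pos: [0.6191, -0.1209, 0.2205]
tool_rot: [1.206, 1.21, -1.212]
contact_force: [-1.0, -0.2, -0.7]
opening: 0.0156
```

Run:
```python
from h import *
to((.618,-.121,.229),0)
```

```text
t 16.7 pos [ 0.6191 -0.1209  0.2205] jaw 0 shift [-0.0085 -0.0011  0.0001] turn [0.04 0.11 0.19] F [-1.  -0.2 -0.7] op 0.0156 q6 -0.31
```

>>> arm_command --plan '[[[-0.004, 0, 0, 0, 0, 0, 0.008], [-0.004, 0, 0, 0, 0, 0, 0.008], [-0.004, 0, 0, 0, 0, 0, 0.008], [0, 0, 0, 0, 0, 0, 0.008]]]'

```text
t: 17.03
tool_pos: [0.6191, -0.1209, 0.232]
tool_rot: [1.206, 1.211, -1.212]
contact_force: [-0.1, -0.8, -2.3]
opening: 0.0158
```

Run:
```python
from h import *
to((.619,-.166,.232),0)
```

```text
t 17.03 pos [ 0.6191 -0.1209  0.232 ] jaw 0 shift [ 0.0001 -0.0001  0.0451] turn [0.02 0.1  0.21] F [-0.1 -0.8 -2.3] op 0.0158 q6 -0.31
```

>>> arm_command --plan '[[[0, 0, 0.006, 0, 0, 0, 0.008], [0, 0, 0.006, 0, 0, 0, 0.008], [0, 0, 0.006, 0, 0, 0, 0.008], [0, 0, 0, 0, 0, 0, 0.008]]]'

```text
t: 17.37
tool_pos: [0.6187, -0.1392, 0.2316]
tool_rot: [1.206, 1.214, -1.211]
contact_force: [-0.2, -0.3, -4.0]
opening: 0.016
```

Run:
```python
from h import *
to((.619,-.166,.232),0)
```

```text
t 17.37 pos [ 0.6187 -0.1392  0.2316] jaw 0 shift [-0.0004  0.0003  0.0268] turn [ 0.09 -0.04  0.28] F [-0.2 -0.3 -4. ] op 0.016 q6 -0.34
```

>>> arm_command --plan '[[[0, 0, 0.006, 0, 0, 0, 0.008], [0, 0, 0.007, 0, 0, 0, 0.008], [0, 0, 0.007, 0, 0, 0, 0.008], [0, 0, 0.006, 0, 0, 0, 0.008], [0, 0, 0, 0, 0, 0, 0.008]]]'

```text
t: 17.78
tool_pos: [0.6181, -0.1684, 0.2306]
tool_rot: [1.207, 1.216, -1.213]
contact_force: [-0.3, -1.1, -3.2]
opening: 0.0158
```

Run:
```python
from h import *
to((.619,-.166,.232),0)
marks("side",["bolt_knob","bolt"],1)
# arc waypoints: hinge (.619,-.355)
for a in (.05,.1,.15,.2,.25,.3,.35,.38): 
    r=.355-.166; print(a,.619-r*np.sin(a),-.355+r*np.cos(a))
```

```text
t 17.78 pos [ 0.6181 -0.1684  0.2306] jaw 0 shift [-0.0014  0.0009 -0.0024] turn [ 0.04 -0.1   0.38] F [-0.3 -1.1 -3.2] op 0.0158 q6 -0.38
side bolt_knob [([0.615, -0.123, 0.252], 0.58, [380.0, 185.0])]
side bolt [([0.622, -0.123, 0.182], 0.92, [380.0, 205.0])]
0.05 0.6095539370078418 -0.16623620078535137
0.1 0.6001314842537495 -0.16694421276245314
0.15 0.5907561929624897 -0.16812226627008803
0.2 0.5814514964797335 -0.16976741678800533
0.25 0.5722406517008951 -0.17187555229668816
0.3 0.5631466809410068 -0.17444140355526047
0.35 0.5541923143909198 -0.1774585572718454
0.38 0.5488960312809463 -0.17948238387603957
```

Run:
```python
from h import *
get_image("side");get_image("top")
marks("side",["bolt_knob","bolt","gate_edge"],1);marks("top",["bolt_knob","bolt"],1)
```

```text
side bolt_knob [([0.618, -0.167, 0.26], 0.9, [391.0, 191.0])]
side bolt [([0.619, -0.171, 0.195], 0.91, [390.0, 212.0])]
side gate_edge [([0.622, -0.068, 0.162], 0.57, [368.0, 200.0])]
top bolt_knob []
top bolt [([0.622, -0.039, 0.173], 0.74, [349.0, 165.0])]
```

>>> arm_command --plan '[[[0, -0.004, 0, -1.2, 0, 0, 0.008], [0, -0.008, 0.0002, -2.5, 0, 0, 0.008], [0, -0.008, 0.0002, -2.5, 0, 0, 0.008], [0, 0, 0, 0, 0, 0, 0.008]]]'

```text
t: 18.57
tool_pos: [0.6005, -0.1671, 0.2323]
tool_rot: [1.124, 1.262, -1.119]
contact_force: [2.0, -1.6, -3.2]
opening: 0.0159
```

```bash
cat >> h.py <<'E'
def arc(g,h=(.619,-.356),r=.1875):
    o=ctrl.get_obs();p=o["tool_pos"];d=p[:2]-np.array(h)
    print("gate est",np.arctan2(-d[0],d[1]).round(3),"r",np.hypot(*d).round(4));to((h[0]-r*np.sin(g),h[1]+r*np.cos(g),.231),np.degrees(g))
E
python3 - <<'E'
from h import *
arc(.2)
E
```

```text
gate est 0.098 r 0.1898
t 18.57 pos [ 0.6005 -0.1671  0.2323] jaw 11.5 shift [ 0.0013 -0.0192  0.0029] turn [-4.7  -0.09 -0.15] F [ 2.  -1.6 -3.2] op 0.0159 q6 -0.51
```

The bolt is drawn 47 mm and lifted 12 mm, and the gate is following at about 0.10 rad. I'll continue.

>>> arm_command --plan '[[[0, -0.007, 0.0015, -2.3, 0, 0, 0.008], [0, -0.008, 0.001, -2.5, 0, 0, 0.008], [0, -0.008, 0.0005, -2.5, 0, 0, 0.008], [0, -0.008, 0.0005, -2.5, 0, 0, 0.008], [0, -0.005, 0.0002, -1.6, 0, 0, 0.008], [0, 0, 0, 0, 0, 0, 0.008], [0, 0, 0, 0, 0, 0, 0.008]]]'

```text
t: 19.15
tool_pos: [0.5667, -0.1738, 0.2331]
tool_rot: [0.982, 1.342, -0.962]
contact_force: [3.0, -0.8, -3.9]
opening: 0.0153
```

Run:
```python
from h import *
arc(.35)
```

```text
gate est 0.28 r 0.1896
t 19.15 pos [ 0.5667 -0.1738  0.2331] jaw 20.1 shift [ 0.0019 -0.0133  0.0021] turn [-1.83 -0.34 -0.61] F [ 3.  -0.8 -3.9] op 0.0153 q6 -0.75
```

>>> arm_command --plan '[[[0, -0.004, 0.001, -0.8, 0, 0, 0.008], [0, -0.005, 0.0005, -0.8, 0, 0, 0.008], [0, -0.004, 0.0005, -0.3, 0, 0, 0.008], [0, 0, 0, 0, 0, 0, 0.008], [0, 0, 0, 0, 0, 0, 0.008], [0, 0, 0, 0, 0, 0, 0.008]]]'

```text
t: 19.65
tool_pos: [0.5561, -0.1778, 0.2333]
tool_rot: [0.957, 1.355, -0.928]
contact_force: [3.0, 1.6, -3.3]
opening: 0.0159
```

Run:
```python
from h import *
arc(.35)
save("side","j.png",(260,130,460,280),4)
get_image("top")
marks("side",["bolt_knob","bolt","gate_edge","cover","cover_knob"],2);marks("top",["gate_edge","bolt_knob","bolt"],2)
```

```text
gate est 0.339 r 0.1889
t 19.65 pos [ 0.5561 -0.1778  0.2333] jaw 20.1 shift [ 0.0022 -0.0021  0.0014] turn [ 0.36 -0.48 -0.88] F [ 3.   1.6 -3.3] op 0.0159 q6 -0.8
side bolt_knob [([0.556, -0.179, 0.262], 0.92, [374.0, 201.0]), ([0.425, 0.142, 0.06], 0.4, [279.0, 209.0])]
side bolt [([0.563, -0.183, 0.195], 0.64, [375.0, 221.0])]
side gate_edge [([0.525, -0.084, 0.163], 0.58, [342.0, 214.0])]
side cover [([0.427, 0.143, 0.061], 0.77, [279.0, 208.0]), ([0.588, 0.447, 0.0], 0.6, [287.0, 166.0])]
side cover_knob [([0.729, 0.398, 0.039], 0.75, [323.0, 155.0]), ([0.588, 0.448, 0.038], 0.65, [286.0, 158.0])]
top gate_edge [([0.525, -0.08, 0.163], 0.61, [364.0, 201.0])]
top bolt_knob [([0.618, -0.356, 0.168], 0.66, [463.0, 167.0])]
top bolt []
```

View pics/j.png

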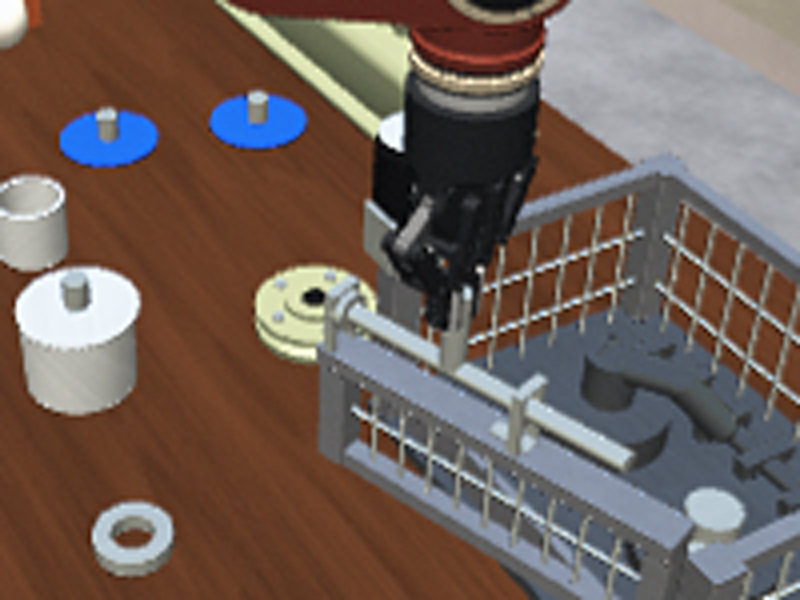

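The gate is ajar with the knob gripped and the cover seated; the free edge is about 96 mm out. I'll nudge it a little and hold.

>>> arm_command --plan '[[[0, -0.002, 0.0003, 0, 0, 0, 0.008], [0, 0, 0, 0, 0, 0, 0.008], [0, 0, 0, 0, 0, 0, 0.008], [0, 0, 0, 0, 0, 0, 0.008], [0, 0, 0, 0, 0, 0, 0.008], [0, 0, 0, 0, 0, 0, 0.008], [0, 0, 0, 0, 0, 0, 0.008], [0, 0, 0, 0, 0, 0, 0.008]]]'

```text
t: 20.82
tool_pos: [0.5549, -0.1784, 0.2333]
tool_rot: [0.957, 1.355, -0.926]
contact_force: [3.5, 1.4, -3.6]
opening: 0.0157
```

Run:
```python
from h import *
arc(.35);get_image("side");get_image("top")
marks("side",["gate_edge","bolt_knob","cover"],2);marks("top",["gate_edge","cover_knob"],3);arc(.35)
```

```text
gate est 0.346 r 0.1889
t 20.82 pos [ 0.5549 -0.1784  0.2333] jaw 20.1 shift [ 0.0022 -0.0007  0.0014] turn [ 0.42 -0.5  -0.94] F [ 3.5  1.4 -3.6] op 0.0157 q6 -0.81
side gate_edge [([0.522, -0.086, 0.167], 0.69, [342.0, 213.0])]
side bolt_knob [([0.554, -0.176, 0.263], 0.96, [372.0, 200.0])]
side cover [([0.43, 0.143, 0.059], 0.86, [280.0, 208.0]), ([0.734, 0.398, -0.002], 0.57, [324.0, 163.0])]
top gate_edge [([0.518, -0.084, 0.162], 0.56, [365.0, 203.0])]
top cover_knob [([0.737, 0.401, 0.043], 0.97, [200.0, 132.0]), ([0.426, 0.141, 0.102], 0.84, [284.0, 236.0]), ([0.589, 0.449, 0.041], 0.68, [183.0, 181.0])]
gate est 0.346 r 0.1888
t 21.17 pos [ 0.5549 -0.1784  0.2333] jaw 20.1 shift [ 0.0023 -0.0007  0.0014] turn [ 0.43 -0.49 -0.94] F [ 3.6  1.5 -2.6] op 0.016 q6 -0.81
```

The gate is steady at about 0.346 rad. I'll hand in.

```bash
python3 -c "from station import finish_job;print(finish_job())"
```

```text
the job is handed in; nothing more can be done
None
```

The cover is on the larger pot, the bolt is drawn, and the gate is held ajar. I handed the job in at about 21.2 s with the arm still holding the gate.

- **Cover:** I lowered it onto the pot. On the first try its spigot touched the rim with about 10 N; I lifted it, recentred and seated it. It looks level in the pictures. The last knob reading was (0.426, 0.141, 0.102), against a seated knob height of 0.102.
- **Bolt:** I pinched the knob, lifted it about 12 mm and drew it back about 47 mm, clear of the keeper.
- **Gate:** It is held steady at about 0.346 rad. The networks put the free edge about 98–102 mm from shut.
- **Bystanders:** They looked undisturbed in the side pictures; I took no separate measurement of them at the end.

**Readings that disagreed:**
- One network reading of the cover's height, taken just before I released it, was 11 mm too high. The pictures and later readings did not bear it out.
- The top camera could not find the bolt reliably because the arm hid it.

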